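# Shut and hasp the dye case

### The arm

A 7-joint arm with a two-finger parallel gripper is mounted at the origin on the work surface. World frame = base frame: x ahead of the robot, y to its left, z up, the work surface at z = 0. Lengths are in m, angles in degrees, forces in N, time in s.
With the tool pointing down it reaches from about 0.35 to 0.775 m from the base axis. Payload 3.1 kg.
Tool frame: the origin (TCP) lies on the centre line of the jaws, within the pads' length; the fingertips stand 17 mm ahead of it and the grasp point (between the pads) lies 2 mm behind it (robot.tip_reach is the distance from the TCP to the fingertips, in m); z points along the fingers, y is the direction in which the jaws open and shut (so a half turn about z gives the same grasp; the last joint's range is limited). The gripper opens to 85 mm and grips with 20 to 120 N. Pads are 22 mm wide; open, the fingers measure 114 mm over their backs; the gripper's body (76 mm by 85 mm) begins 54 mm behind the grasp point. The pads swing forward as they close: fully open they stand 13 mm farther back than shut.
Start: joints at [68.142, 17.813, 0.802, 86.603, -0.252, 75.585, -1.558], TCP at [0.183, -0.519, 0.248] pointing down, gripper open.
Joint ranges: [-154.91, 154.91], [-16.99, 109.72], [-72.82, 74.43], [7.12, 147.25], [-82.49, 262.49], [11.32, 116.49], [-174.64, 174.64]. Speed limits (degrees/s): [159.86, 159.86, 180, 180, 180, 180, 180].

### API

Orientations are given as [roll, pitch, yaw] about the fixed x, y, z axes, in that order (R = Rz(yaw) Ry(pitch) Rx(roll)).
In Python, from station import robot, fingers, vision, workorder, recognise gives the robot as it stands. Calls block until the motion is done:
- robot.move_to(position, orientation): joint-space move of the TCP to a pose.
- robot.line_to(position, orientation=None, velocity=0.15, f_stop=None): straight line of the TCP; orientation=None keeps the orientation; velocity is the mean speed in m/s. With f_stop (N) it stops when the force on the tool has changed by that much, and returns True; else False.
- robot.move_j(angles): joint-space move.
- fingers.gripper_to(opening, force=None): opening from 0.0 (shut) to 1.0 (fully open); force is the grip in N (None keeps the last); returns when the fingers have stopped.
- robot.pause(seconds).
- robot.inverse_kinematics(position, orientation): joint angles nearest the present ones, or None.
- vision.grab_frame(name): name is "scene" or "top" or "wrist"; returns the picture (384x512x3 uint8, red, green, blue); there is no depth.
- vision.calibration(name): a dict with "mtx" (3x3 intrinsics, pixels), "extrinsics" (4x4, takes a point from world to camera coordinates); the wrist camera has in their place "T_tool_cam" (4x4, takes a point from camera to tool coordinates, whose origin is the TCP and whose axes are the flange's). Camera axes: x right, y up, looking along -z (the intrinsics and any distortion apply to the point x, -y, -z); pixel columns grow to the right and rows downward; lengths in m; the calibration is good to about 2 mm. A picture is of the moment at which its call begins: read the wrist's pose just before it. calibration takes no time and is no camera call.
A pose or a line that the arm cannot do raises robot.PlanningError and nothing moves.
- workorder.close_job(): hands the job in, once; it reports no verdict.
Trained networks look in the newest picture that a camera, given by its name, has taken for a name from the list of things; names that differ only in an ending like _2 or _b are one class to them, and where a whole thing is asked for, a point or a joint stands for the part that bears it (a point fixed in the world has none). Each returns a list of dicts, best first, with "p" (0 to 1); they miss things now and then, are a little off and sometimes report something else, mostly with a low value. They report only what shows in the picture. A call takes as long as a camera call.
- recognise(label, camera): "rect" ([centre column, centre row, width, height] in pixels, round what is visible of it).
Readings, each from a call of its own:
- robot.current_time_s(): time.
- robot.current_joint_positions(): joint angles.
- robot.current_dq(): joint speeds.
- robot.current_joint_torque(): joint torques, N m.
- robot.current_tool_pos(): TCP position.
- robot.current_eef_rot(): TCP orientation.
- robot.current_contact_force(): force on the tool from outside, world axes, zero at the start.
- robot.current_torque(): the same for the moment, N m.
- robot.current_finger_gap(): opening from 0.0 (shut) to 1.0 (fully open).
Only numpy, scipy, OpenCV 4.12 (cv2) and the standard library are available. Lean on these libraries where they do the work, as an engineer would, in place of code of your own. Each camera call takes 0.05 s, during which the arm holds its last target.

### The job

The plywood dye case on the studio table stands open. Press its lid shut until it snaps past the catch and is fully home, then swing the steel hasp on the lid's front edge down over the staple so that it lies flush against the front of the case. Leave the jar, the bottle and the pot around it where they are.

Things in the scene. Friction and masses are not known exactly. Their poses are not given: they have to be found in the camera images.
- case: Plywood case fixed to the table. Base box 180 mm (its x) by 260 mm (its y) by 95 mm high, walls 8 mm, packed jars inside; origin at the centre of its underside on the table, z up. Its front, with the staple, faces its own -x; the lid's hinge runs along its +x side, parallel to its y. Shut, the lid's flat top is 117 mm above the table
- lid (a joint): Lid angle in rad: 0 = shut and fully home, grows as it opens upward, 1.7 at most. The hinge is stiff, so the lid stays where it is left. Lid: 180 x 260 mm, 22 mm deep. At about 0.09 rad (front edge some 16 mm up) it meets a sprung catch; pressing down with about 10 N near the front edge pushes it past, and it snaps down to 0
- lid_hinge (a point): Point on the lid's hinge axis, in the middle of the case's length, 95 mm above the table; axis parallel to the case's y
- lid_edge (a point): Point on the lid: middle of the front (free) edge of its flat outer top face, 183 mm from the hinge axis along the lid and 22 mm outward; its orientation is the lid's (z = outward normal of the top face, x points from the free edge to the hinge)
- hasp (a joint): Hasp angle in rad relative to the lid: 0 = square to the lid, hanging flush down the case's front over the staple when the lid is shut; 1.57 = sticking straight out from the lid's front edge; 2.6 at most. Light friction: it stays where it is left
- hasp_hinge (a point): Middle of the hasp's hinge, on the lid's front edge 4 mm below the top face, axis parallel to the case's y. The hasp is a steel plate 44 mm wide, 42 mm long, 3 mm thick, with an 18 x 16 mm slot for the staple centred 27 mm from the hinge, and at its end a lip bent 12 mm outward
- hasp_lip (a point): Middle of the outer edge of the hasp's bent lip, 41 mm from the hinge along the plate and 12.5 mm out from the plate's middle
- staple (a point): Outer end of the staple: small steel block 10 mm wide standing 10 mm out of the middle of the case's front, 87 mm above the table; it passes through the hasp's slot and stands about 4 mm proud of the plate
- jar: Bystander: glass jar with white cap, 62 mm across, 70 mm high, loose; origin at the centre of its underside
- bottle: Bystander: white bottle with black cap, 40 mm across, 85 mm high, loose; origin at the centre of its underside
- pot: Bystander: white ceramic cup, 72 mm across, 60 mm high, loose; origin at the centre of its underside

How it is judged:
By the outcome, as a careful person would: the job done as asked, in the order asked, and still so for the second after the job is handed in, with the robot touching nothing.
It also fails if it takes over 50 s, if anything falls off the work surface, if the arm or the gripper's body presses on something with over 40 N, if the wrist force passes 120 N, or if a joint passes its speed limit or range.

## Working session

There is one attempt and no reset: what is moved stays moved. The work goes in short steps, each a Python script; the robot and the scene stay as the last script left them, time stands still between calls to the robot, and variables do not carry over. Pictures are saved under pics/ and viewed, and the job is handed in when it is done.

```bash
mkdir -p pics; ls; python3 - <<'E'
from station import robot, fingers, vision, workorder, recognise
import cv2, numpy as np
print(robot.current_time_s(), robot.current_tool_pos(), robot.current_eef_rot())
for c in ["scene","top"]:
    im=vision.grab_frame(c); cv2.imwrite(f"pics/{c}0.png",cv2.resize(im[:,:,::-1],(800,600),interpolation=cv2.INTER_CUBIC))
    k=vision.calibration(c); print(c,k)
    for l in ["case","lid","hasp","lid_edge","staple","jar","bottle","pot"]:
        r=recognise(l,c); print(l,[(np.round(x["rect"],1).tolist(),round(x["p"],2)) for x in r[:2]])
print(vision.calibration("wrist"), robot.current_time_s())
E
```

```text
pics
0.0 [ 0.18309725 -0.51789294  0.24721109] [-1.79863398e+02  3.01121161e-03  1.94718370e+01]
scene {'mtx': array([[421.56979437,   0.        , 260.01481724],
       [  0.        , 421.56979437, 187.4541498 ],
       [  0.        ,   0.        ,   1.        ]]), 'extrinsics': array([[-0.36513542,  0.93087418,  0.01222213,  0.21785775],
       [-0.49059041, -0.20355867,  0.84728089,  0.19509239],
       [ 0.79119983,  0.30337621,  0.53100443, -1.41784866],
       [ 0.        ,  0.        ,  0.        ,  1.        ]])}
case [([268.7, 175.3, 150.0, 184.0], 0.68), ([389.1, 241.9, 33.9, 41.6], 0.49)]
lid [([255.1, 135.5, 114.3, 104.6], 0.85)]
hasp [([267.8, 93.9, 28.7, 24.3], 0.85)]
lid_edge [([253.0, 133.3, 119.3, 102.2], 0.73), ([271.2, 174.3, 144.6, 181.7], 0.69)]
staple [([270.8, 172.2, 151.5, 182.6], 0.63), ([266.1, 94.0, 26.2, 21.5], 0.6)]
jar [([196.4, 228.2, 30.5, 44.7], 0.62)]
bottle [([219.6, 250.5, 19.1, 45.3], 0.9)]
pot [([388.8, 240.8, 37.8, 45.1], 0.56)]
top {'mtx': array([[441.7641882 ,   0.        , 258.19276191],
       [  0.        , 441.7641882 , 185.23747877],
     
[... 516 characters left out ...]
6), ([319.9, 140.6, 28.3, 20.8], 0.43)]
staple [([254.0, 221.2, 174.7, 193.0], 0.67)]
jar [([318.2, 140.8, 27.8, 19.8], 0.75)]
bottle [([275.2, 124.5, 19.7, 21.6], 0.59)]
pot []
{'mtx': array([[333.18584311,   0.        , 260.18885088],
       [  0.        , 333.18584311, 188.25491809],
       [  0.        ,   0.        ,   1.        ]]), 'T_tool_cam': array([[ 4.64890869e-05,  9.60997634e-01,  2.76556585e-01,
         7.12354040e-02],
       [ 9.99999762e-01,  1.45553740e-04, -6.73879726e-04,
        -2.33444475e-04],
       [-6.87850668e-04,  2.76556551e-01, -9.60997399e-01,
        -1.25452074e-01],
       [ 0.00000000e+00,  0.00000000e+00,  0.00000000e+00,
         1.00000000e+00]])} 0.9
```

View pics/scene0.png

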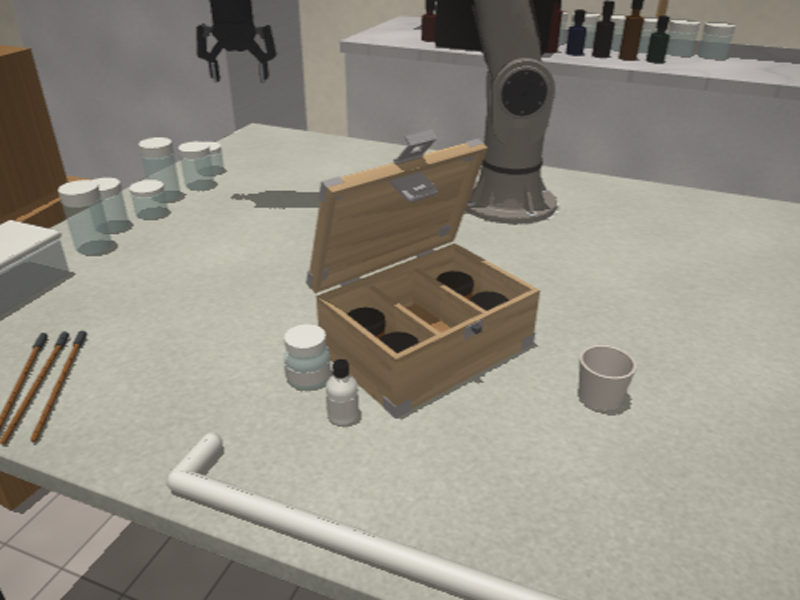

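View pics/top0.png

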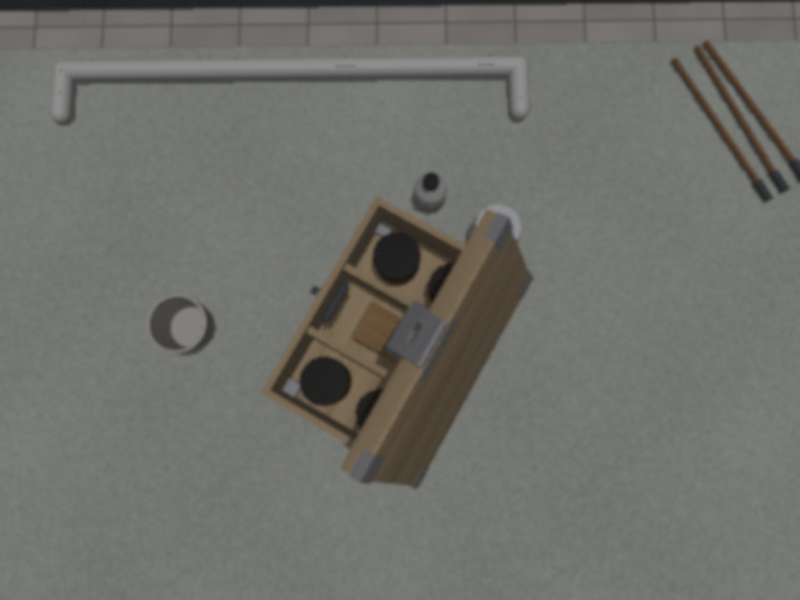

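```bash
python3 - <<'E'
import cv2
a=cv2.imread("pics/scene0.png"); b=cv2.imread("pics/top0.png")
cv2.imwrite("pics/scene0c.png",cv2.resize(a[120:420,280:580],(800,800),interpolation=cv2.INTER_CUBIC)[:600])
cv2.imwrite("pics/top0c.png",cv2.resize(b[190:500,255:545],(562,600),interpolation=cv2.INTER_CUBIC))
E
```

```text
(no output)
```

View pics/scene0c.png

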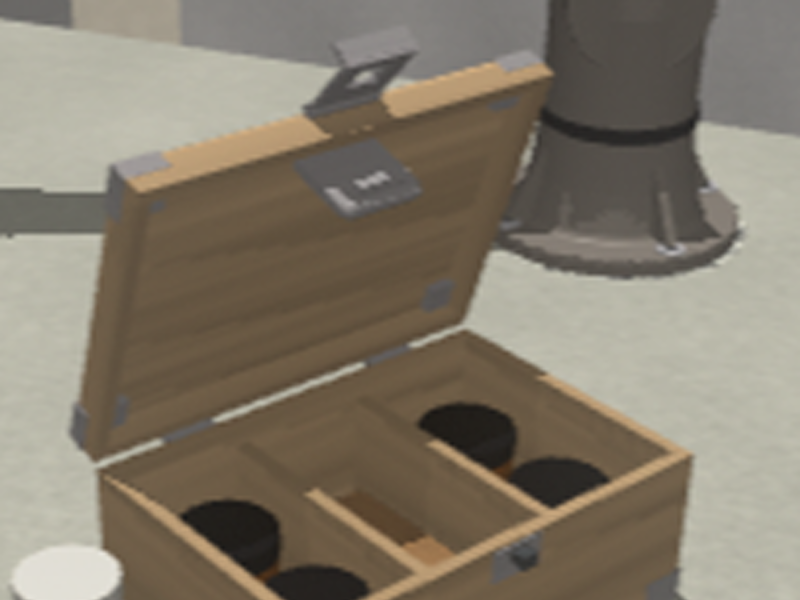

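View pics/top0c.png

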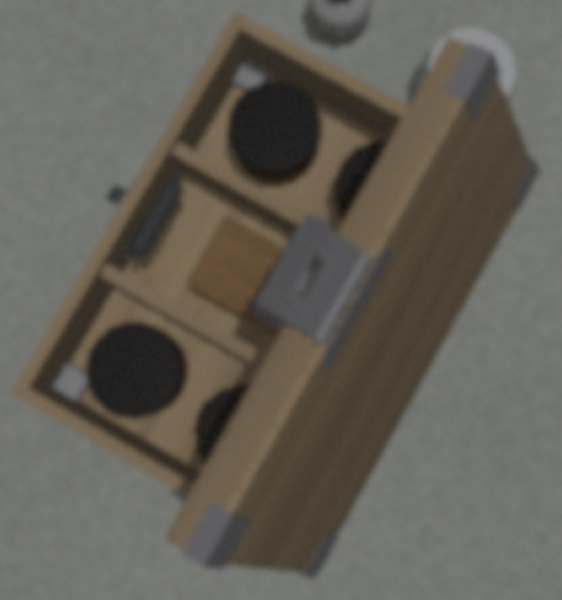

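```bash
cat > geo.py <<'E'
import numpy as np
from scipy.optimize import least_squares
HX=0.093
def lidpt(th,s,n,y):
    return np.array([HX-s*np.cos(th)+n*np.sin(th), y, 0.095+s*np.sin(th)+n*np.cos(th)])
def hasppt(th,ph,a,o,y):
    return lidpt(th,0.183,0.018,y)+0*y+ (lambda d,n:(a*(np.sin(ph)*d-np.cos(ph)*n)+o*(np.cos(ph)*d+np.sin(ph)*n)))(np.array([-np.cos(th),0,np.sin(th)]),np.array([np.sin(th),0,np.cos(th)]))
def c2w(P,pose):
    x,y,w=pose; c,s=np.cos(w),np.sin(w)
    return np.array([x+c*P[0]-s*P[1], y+s*P[0]+c*P[1], P[2]])
def proj(P,k):
    E=k["extrinsics"]; q=E[:3,:3]@P+E[:3,3]; v=k["mtx"]@np.array([q[0],-q[1],-q[2]]); return v[:2]/v[2]
E
cat > fit.py <<'E'
from station import vision
from geo import *
K={c:vision.calibration(c) for c in("scene","top")}
S=lambda u,v:np.array([280+u/2.6667,120+v/2.6667])/1.5625
T=lambda u,v:np.array([255+u/1.938,190+v/1.935])/1.5625
obs=[("scene",S(692,457),lambda t,p:[-.09,-.13,.095]),("scene",S(98,470),lambda t,p:[.09,.13,.095]),
("scene",np.array([400,356])/1.5625,lambda t,p:[-.09,.13,.095]),
("scene",S(135,192),lambda t,p:lidpt(t,.183,0,.13)),("scene",S(552,73),lambda t,p:lidpt(t,.183,0,-.13)),
("scene",S(112,165),lambda t,p:lidpt(t,.183,.022,.13)),
("top",T(237,14),lambda t,p:[-.09,.13,.095]),("top",T(15,392),lambda t,p:[-.09,-.13,.095]),
("top",T(455,40),lambda t,p:lidpt(t,.183,0,.13)),("top",T(167,540),lambda t,p:lidpt(t,.183,0,-.13)),
("top",T(538,170),lambda t,p:lidpt(t,.003,.022,.13)),("top",T(312,577),lambda t,p:lidpt(t,.003,.022,-.13)),
("top",T(113,192),lambda t,p:[-.10,0,.087]),
("scene",S(335,43),lambda t,p:hasppt(t,p,.041,.0125,.022)),("scene",S(405,28),lambda t,p:hasppt(t,p,.041,.0125,-.022)),
("scene",S(342,65),lambda t,p:hasppt(t,p,.042,0,.022)),("scene",S(415,47),lambda t,p:hasppt(t,p,.042,0,-.022)),
]
def res(q):
    return np.concatenate([proj(c2w(np.array(f(q[3],q[4])),q[:3]),K[c])-o for c,o,f in obs])
best=None
for ph in(.5,1.2,2,2.6):
    r=least_squares(res,[.6,.02,np.radians(-120),1.4,ph],loss="soft_l1")
    print(ph,r.cost,r.x)
    if best is None or r.cost<best.cost: best=r
q=best.x
print(np.degrees(q[2:]));print(np.round(res(q).reshape(-1,2),1))
np.save("q.npy",q)
for n,P in [("edge",lidpt(q[3],.183,.022,0)),("hinge",[HX,0,.095]),("lip",hasppt(q[3],q[4],.041,.0125,0)),("staple",[-.1,0,.087]),("lipfin1.57",hasppt(0,1.57,.041,.0125,0)),("lipfin",hasppt(0,0,.041,.0125,0))]:
    print(n,np.round(c2w(np.array(P),q[:3]),4))
print([np.round(c2w(hasppt(q[3],q[4],.0,0,0),q[:3]),3)], np.round(proj(c2w(hasppt(q[3],q[4],.041,.0125,0),q[:3]),K["top"])*1.5625))
E
python3 fit.py
```

```text
0.5 11.267941343364521 [ 0.55343197  0.01686379 -2.09490287  1.25573941  1.16067165]
1.2 11.26794134355248 [ 0.55343197  0.01686379 -2.09490288  1.25573947  1.16067096]
2 11.267941343392817 [ 0.55343197  0.01686379 -2.09490287  1.25573943  1.16067142]
2.6 11.267941343391778 [ 0.55343197  0.01686379 -2.09490287  1.25573943  1.16067143]
[-120.02909294   71.94856849   66.5015872 ]
[[ 0.6 -1.1]
 [-0.4 -0.6]
 [-2.8  1.6]
 [ 0.4 -0.5]
 [ 0.2 -0.4]
 [-0.3 -0.9]
 [-0.5 -0.9]
 [-2.3  0.4]
 [-0.9 -0.4]
 [-0.7  0.5]
 [ 0.3  1.7]
 [ 1.2  0.1]
 [-0.6  0. ]
 [-1.7  0.8]
 [-1.2  0. ]
 [-0.2  0.6]
 [-0.5  0.5]]
edge [ 0.5248 -0.0327  0.2758]
hinge [ 0.5069 -0.0637  0.095 ]
lip [ 0.5356 -0.0139  0.3135]
staple [0.6035 0.1034 0.087 ]
lipfin1.57 [0.619  0.1303 0.1255]
lipfin [0.6047 0.1056 0.072 ]
[array([ 0.527, -0.029,  0.275])] [415. 332.]
```

```bash
python3 - <<'E'
from station import robot, vision
from geo import *
q=np.load("q.npy"); K=vision.calibration("top"); E=K["extrinsics"]; C=-E[:3,:3].T@E[:3,3]
def atz(u,v,z):
    d=np.linalg.inv(K["mtx"])@[u,v,1]; d=E[:3,:3].T@np.array([d[0],-d[1],-d[2]]); return C+d*(z-C[2])/d[2]
for n,u,v,z in[("jar",318,141,.07),("bottle",275.5,117,.085),("pot",188/1.5625,327/1.5625,.0)]:
    p=atz(u,v,z); c,s=np.cos(q[2]),np.sin(q[2]); dl=p[:2]-q[:2]
    print(n,np.round(p,3),"case",np.round([c*dl[0]+s*dl[1],-s*dl[0]+c*dl[1]],3))
yaw=np.degrees(q[2])+180
O=[180,0,yaw]
print(yaw)
TR=.017
pts=[]
for th in np.radians([72,60,45,30,15,5,0]):
    off=.012*np.sin(th)
    P=lidpt(th,.165,.022+off,-.05); P[2]+=TR
    pts.append(("lid%d"%np.degrees(th),P))
pts+= [("pre",np.array([.115,-.05,.276])),("preup",np.array([.115,-.05,.42])),("hup",np.array([-.125,0,.25])),("hd",np.array([-.125,0,.07])),("hin",np.array([-.113,0,.07]))]
for n,P in pts:
    w=c2w(P,q[:3]); j=robot.inverse_kinematics(w,O); print(n,np.round(w,3),None if j is None else np.round(j,0))
E
```

```text
jar [ 0.687 -0.111  0.07 ] case [0.044 0.18 ]
bottle [ 0.729 -0.033  0.085] case [-0.045  0.177]
pot [0.569 0.274 0.   ] case [-0.23  -0.116]
59.9709070551892
lid72 [ 0.473 -0.022  0.279] [ 33.  11. -38.  94.   7.  78. -36.]
lid59 [0.491 0.009 0.271] [ 31.  14. -41.  92.   9.  78. -42.]
lid45 [0.511 0.044 0.25 ] [ 27.  18. -44.  91.  13.  76. -48.]
lid29 [0.528 0.073 0.219] [ 24.  23. -46.  91.  17.  74. -54.]
lid14 [0.54  0.094 0.179] [ 22.  28. -48.  92.  21.  70. -59.]
lid5 [0.545 0.102 0.149] [ 22.  30. -48.  93.  24.  68. -62.]
lid0 [0.546 0.104 0.134] [ 21.  32. -48.  94.  26.  66. -63.]
pre [ 0.453 -0.058  0.276] [ 36.   8. -35.  96.   5.  77. -29.]
preup [ 0.453 -0.058  0.42 ] [ 36.   7. -36.  78.   4.  97. -29.]
hup [0.616 0.125 0.25 ] [ 15.  34. -48.  71.  25.  84. -60.]
hd [0.616 0.125 0.07 ] [ 13.  42. -42.  85.  30.  64. -64.]
hin [0.61  0.115 0.07 ] [ 14.  41. -41.  87.  29.  63. -63.]
```

```bash
cat > h.py <<'E'
from station import robot, fingers, vision, workorder, recognise
from geo import *
import cv2
q=np.load("q.npy"); O=[180,0,np.degrees(q[2])+180]; TR=.017
def W(x,y,z): return c2w(np.array([x,y,z+TR]),q[:3])   # tip position in case frame -> TCP
def snap(c,name,crop=None,size=(800,600)):
    im=vision.grab_frame(c)[:,:,::-1]
    if crop: im=im[crop[1]:crop[3],crop[0]:crop[2]]
    cv2.imwrite("pics/"+name,cv2.resize(im,size,interpolation=cv2.INTER_CUBIC))
E
python3 - <<'E'
from h import *
fingers.gripper_to(0.0,40)
p=robot.current_tool_pos(); 
robot.line_to([p[0],p[1],.40],velocity=.25)
robot.move_to(W(.12,-.05,.40),O)
robot.line_to(W(.12,-.05,.26),velocity=.2)
print(robot.current_time_s(),robot.current_contact_force())
for th in np.radians([72,60,50,40,30,20,12,8]):
    P=lidpt(th,.165,.022+.012*np.sin(th),-.05)
    s=robot.line_to(W(*P),velocity=.08,f_stop=30)
    print(np.degrees(th).round(),s,np.round(robot.current_contact_force(),1))
    if s: break
snap("scene","scene1.png"); print(robot.current_time_s())
E
```

```text
5.1917 [0.10160004 0.24759686 0.64218688]
72.0 False [-0.3  0.9 -0.2]
60.0 False [ 1.1 -0.3 -0. ]
50.0 False [-0.2 -0.7  0.1]
40.0 False [ 0.9  0.4 -0.1]
30.0 False [-0.1 -0.7  1. ]
20.0 False [ 0.9 -0.9  0.6]
12.0 False [-0.1 -0.2 -0.7]
8.0 False [-0.3 -0.7  0. ]
9.475
```

View pics/scene1.png

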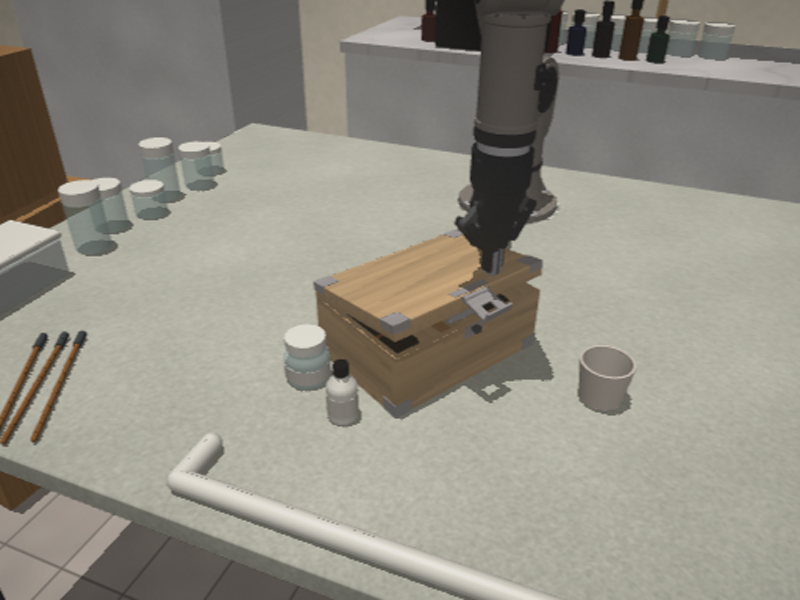

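The lid has followed the fingertip down to about 8°. The hasp is still sticking out at (487,303), and the jar, bottle and pot haven't moved. Next I press past the catch.

```bash
python3 - <<'E'
from h import *
for z in np.arange(.134,.1105,-.004):
    s=robot.line_to(W(-.074,-.05,z),velocity=.03,f_stop=28)
    print(round(z,3),s,np.round(robot.current_contact_force(),1),np.round(robot.current_tool_pos()[2]-TR,4))
    if s: break
robot.pause(.2); print(np.round(robot.current_contact_force(),1))
robot.line_to(W(-.074,-.05,.22),velocity=.25)
robot.line_to(W(.0,-.05,.25),velocity=.25)
snap("scene","scene2.png",(180,100,380,270)); snap("top","top2.png",(120,80,376,272)); print(robot.current_time_s())
E
```

```text
0.134 False [-0.1 -0.1  0.1] 0.1338
0.13 False [-0.6  0.9  3.6] 0.1309
0.126 False [-0.2  1.3  4.8] 0.127
0.122 False [ 0.1 -0.3  0.5] 0.1211
0.118 False [-0.2 -0.   0.6] 0.1175
0.114 True [-0.7 -0.1  5.9] 0.1171
[-0.5 -1.2  4.7]
12.6333
```

View pics/scene2.png

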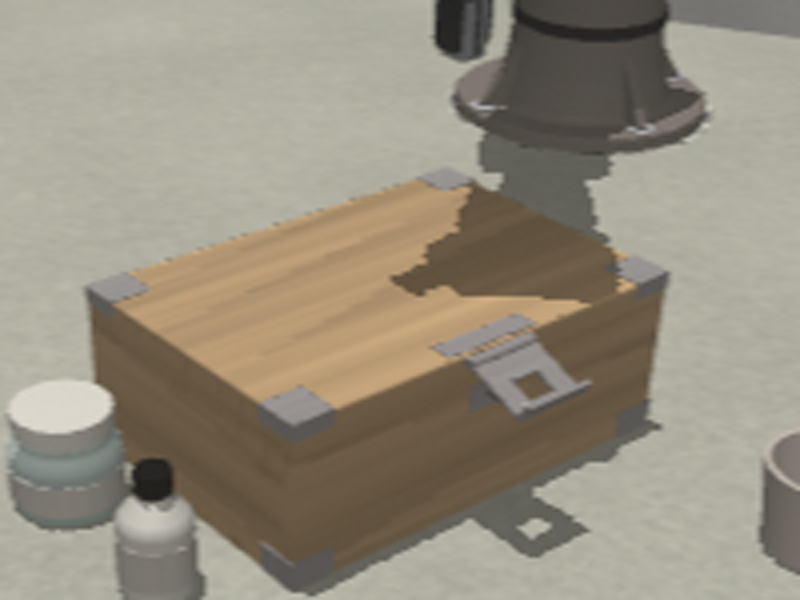

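View pics/top2.png

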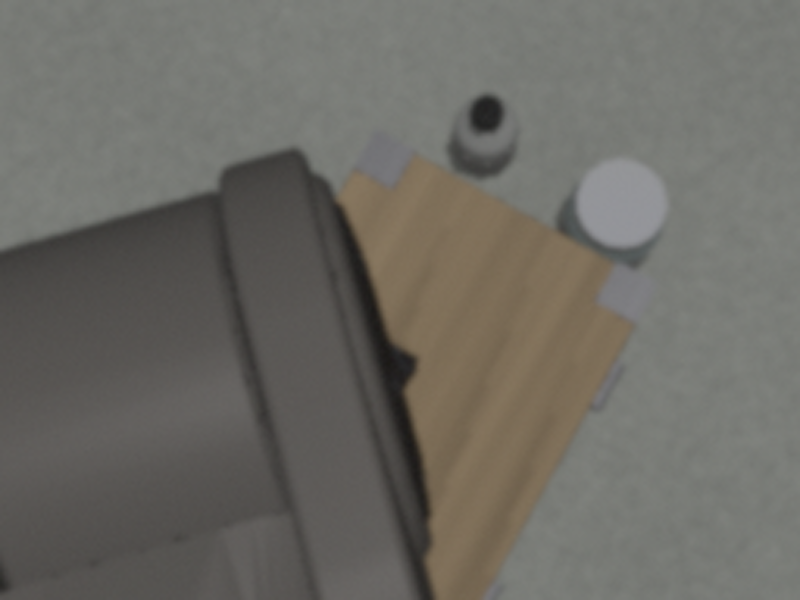

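```bash
python3 - <<'E'
from h import *
K=vision.calibration("scene")
f=lambda P:np.round((proj(c2w(np.array(P),q[:3]),K)-[180,100])*[4,600/170]).tolist()
print("corners",f([-.09,.13,.117]),f([-.09,-.13,.117]),"ajar .09",f(lidpt(.09,.183,.022,.13)),f(lidpt(.09,.183,.022,-.13)))
for p in(.5,.7,.9,1.0,1.16): print(p,f(hasppt(0,p,.041,.0125,.022)),f(hasppt(0,p,.041,.0125,-.022)))
E
```

```text
corners [293.0, 424.0] [668.0, 271.0] ajar .09 [289.0, 396.0] [668.0, 246.0]
0.5 [502.0, 428.0] [564.0, 401.0]
0.7 [510.0, 423.0] [573.0, 395.0]
0.9 [517.0, 415.0] [580.0, 388.0]
1.0 [519.0, 411.0] [583.0, 383.0]
1.16 [522.0, 402.0] [586.0, 374.0]
```

```bash
python3 - <<'E'
from h import *
X=-.126
robot.line_to(W(X,0,.20),velocity=.2)
robot.line_to(W(X,0,.115),velocity=.15,f_stop=15)
for z in np.arange(.105,.05,-.01):
    s=robot.line_to(W(X,0,z),velocity=.06,f_stop=15)
    print(round(z,3),s,np.round(robot.current_contact_force(),1),np.round(robot.current_tool_pos()[2]-TR,4))
    if s: break
snap("scene","scene3.png",(180,100,380,270)); print(robot.current_time_s())
E
```

```text
0.105 False [0.8 0.5 0.6] 0.1049
0.095 False [-3.2 -4.8  0.8] 0.0939
0.085 True [-0.9 -0.9  0.4] 0.0865
15.1167
```

View pics/scene3.png

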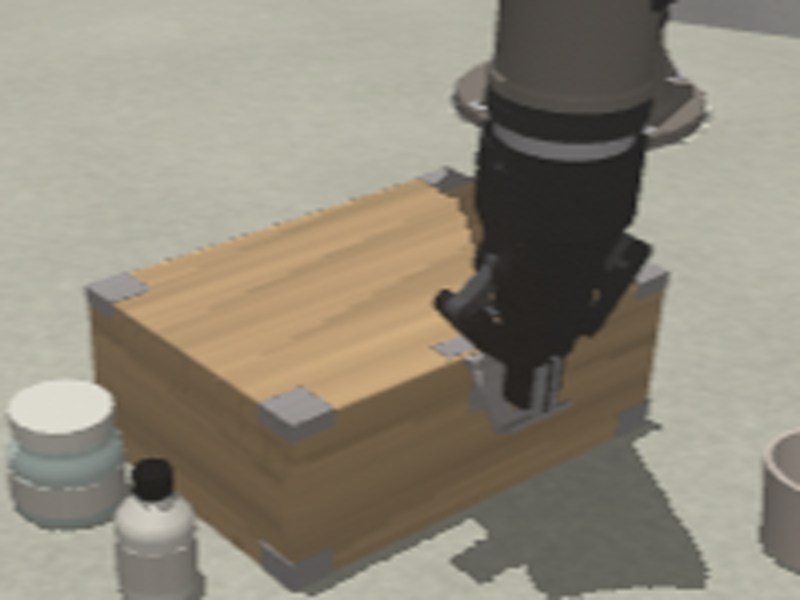

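The tip came down inside the lip and pushed the hasp most of the way. The lip now runs from (490,430) to (565,403), about 0.45 rad. I'll lift off, go round outside the lip and push it inward.

```bash
python3 - <<'E'
from h import *
robot.line_to(W(-.126,0,.13),velocity=.1)
robot.line_to(W(-.165,0,.13),velocity=.15)
robot.line_to(W(-.165,0,.060),velocity=.15,f_stop=15)
snap("scene","scene4.png",(180,100,380,270))
for x in np.arange(-.155,-.098,.006):
    s=robot.line_to(W(x,0,.060),velocity=.05,f_stop=18)
    f=robot.current_contact_force(); t=robot.current_tool_pos()[:2]-q[:2]
    print(round(x,3),s,np.round(f,1),"case x",np.round(np.cos(q[2])*t[0]+np.sin(q[2])*t[1],4))
    if s: break
snap("scene","scene5.png",(180,100,380,270)); print(robot.current_time_s())
E
```

```text
-0.155 False [-0.4  0.7  0.9] case x -0.1544
-0.149 False [0.1 0.6 0.6] case x -0.1484
-0.143 False [ 0.3 -0.1  0. ] case x -0.1424
-0.137 False [ 2.7  4.3 -3.3] case x -0.1393
-0.131 False [ 1.   2.6 -2.1] case x -0.1321
-0.125 False [ 0.4  1.3 -0.8] case x -0.1236
-0.119 False [ 0.5  1.2 -0.6] case x -0.1187
-0.113 False [ 5.8  7.7 -7. ] case x -0.1182
-0.107 False [ 12.3  14.3 -11.9] case x -0.1177
-0.101 False [ 17.1  19.7 -13.2] case x -0.1174
19.575
```

View pics/scene4.png

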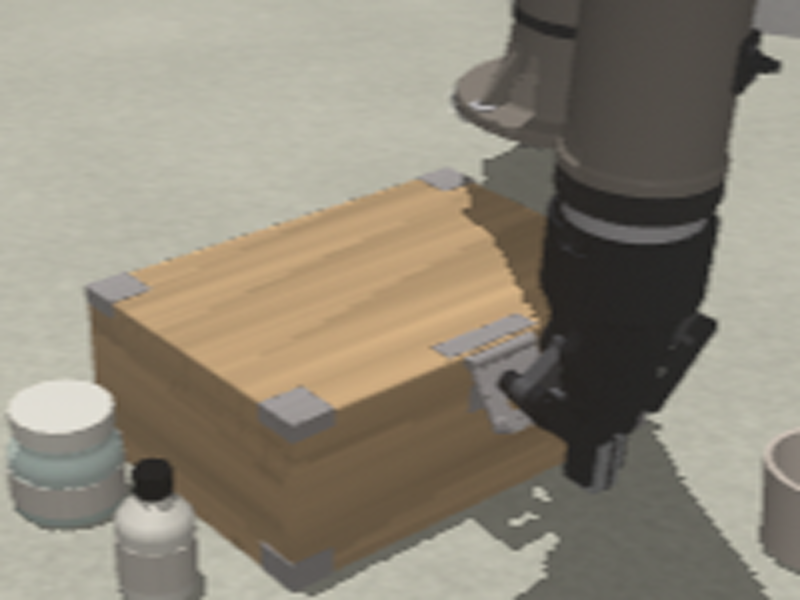

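View pics/scene5.png

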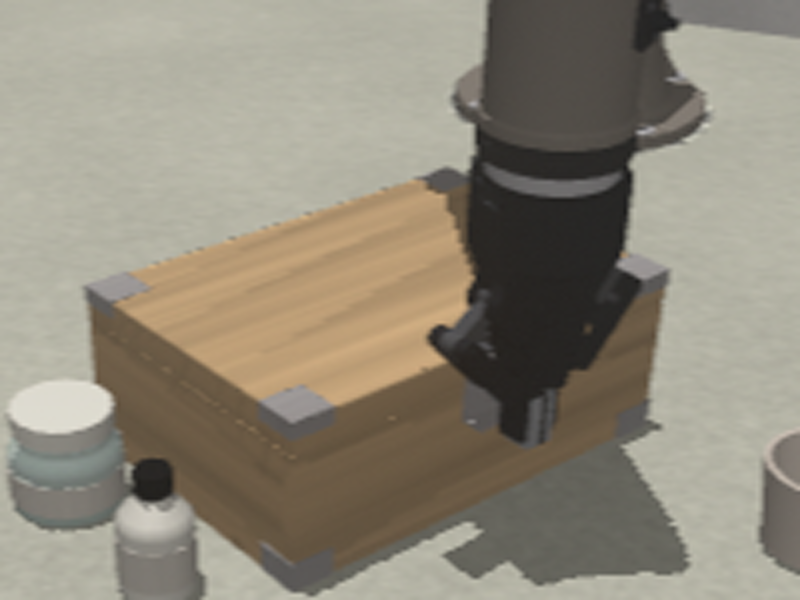

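```bash
python3 - <<'E'
from h import *
robot.line_to(W(-.165,0,.060),velocity=.1)
print(np.round(robot.current_contact_force(),1))
robot.line_to(W(-.165,0,.20),velocity=.25)
robot.line_to(W(.05,-.05,.25),velocity=.3)
snap("scene","scene6.png",(180,100,380,270)); print(robot.current_time_s())
for c in("hasp","lid"): print([(np.round(x["rect"],1),x["p"]) for x in recognise(c,"scene")[:2]])
K=vision.calibration("scene")
f=lambda P:np.round((proj(c2w(np.array(P),q[:3]),K)-[180,100])*[4,600/170]).tolist()
for p in(0,.05,.1,.2): print(p,f(hasppt(0,p,.041,.0125,.022)),f(hasppt(0,p,.041,.0125,-.022)))
E
```

```text
[0.  0.4 0.6]
22.0333
[(array([305.2, 209.3,  19.5,  29.5]), 0.63)]
[(array([276.9, 189.9, 142.8,  78.9]), 0.63)]
0 [475.0, 429.0] [537.0, 402.0]
0.05 [478.0, 429.0] [540.0, 402.0]
0.1 [481.0, 430.0] [543.0, 403.0]
0.2 [487.0, 431.0] [549.0, 403.0]
```

View pics/scene6.png

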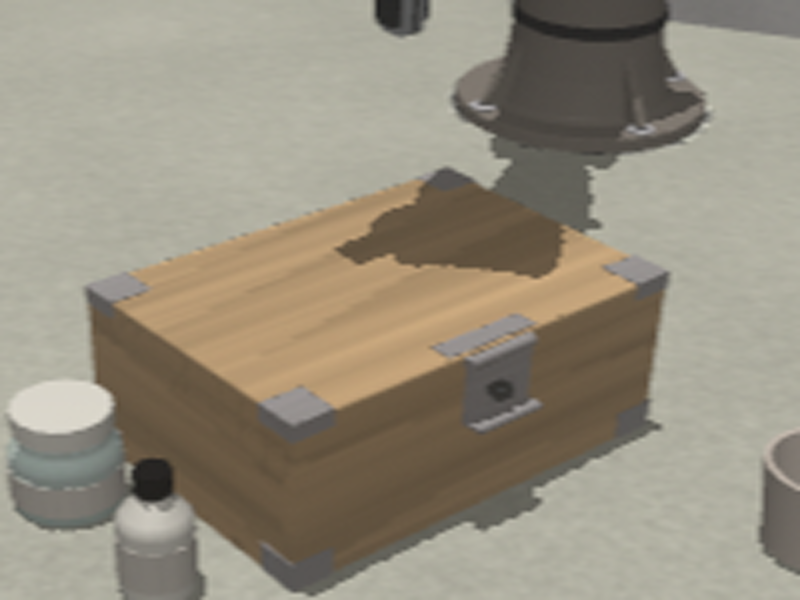

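The hasp is flat on the front with the staple at (500,390) through its slot. The lip runs from (478,430) to (540,404), within about 3 px of the prediction for 0 rad. The last push also pushed upward a little, so I'll check by touch that the lid is still home.

```bash
python3 - <<'E'
from h import *
robot.line_to(W(-.074,-.05,.14),velocity=.2)
s=robot.line_to(W(-.074,-.05,.112),velocity=.03,f_stop=20)
print(s,np.round(robot.current_contact_force(),1),robot.current_tool_pos()[2]-TR)
robot.line_to(W(-.074,-.05,.2),velocity=.2)
robot.line_to(W(.05,-.05,.30),velocity=.3)
print(robot.current_time_s())
snap("scene","scene7.png")
E
```

```text
True [-0.2  0.1  4.3] 0.11712955189424067
25.125
```

View pics/scene7.png

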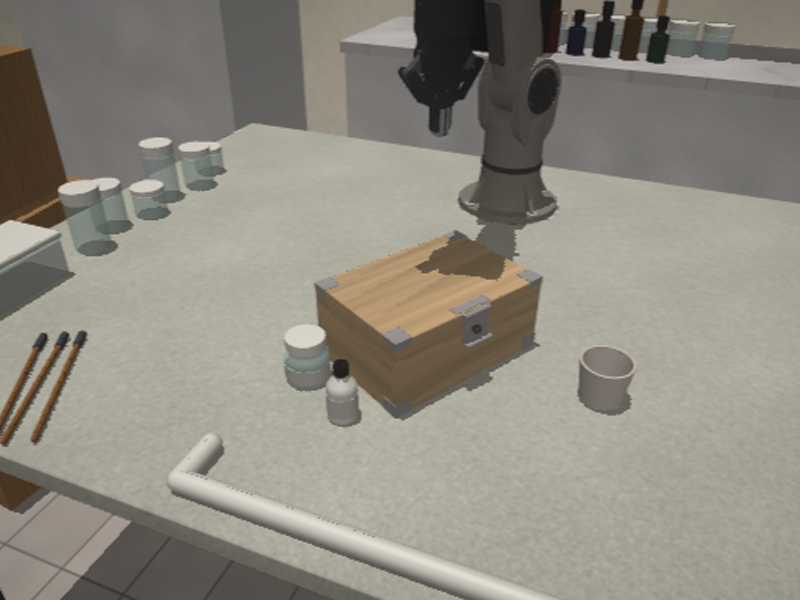

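The lid is home: the tip met it at 117.1 mm. The hasp is flush at (476,326), and the jar, bottle and pot are where they started. I'm handing in the job.

```bash
python3 -c "
from station import workorder,robot
workorder.close_job(); print(robot.current_time_s())"
```

```text
the job is handed in; nothing more can be done
the job is handed in; nothing more can be done
```

The lid is shut past its catch, and the hasp lies flush over the staple. I handed the job in at about 25 s of the 50 s allowed.

- **Lid:** I pushed it down from behind with the closed fingertips, then pressed near the front edge until it snapped home. The fingertips stopped on its top at 117.1 mm, against 117 mm when shut. A second touch after the hasp work gave the same height.
- **Hasp:** My first downward push stopped at about 0.45 rad because the fingertips came down inside the lip. I lifted off, went round, and pushed the lip in from outside until it stopped hard, at about 29 N. That push also pressed slightly upward, which is why I checked the lid again. The last picture shows the staple through the slot and the lip within about 3 px of where a fully flush hasp would be.
- **Jar, bottle and pot:** they are where they were in the first picture. I compared these by eye only.
- **Arm:** it ended clear above the case, touching nothing.

No check failed or disagreed.

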